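# Replace the rejected part of a coupling kit from the sloped stock bin

### The arm

A 6-joint arm with a two-finger parallel gripper is mounted at the origin on the work surface. World frame = base frame: x ahead of the robot, y to its left, z up, the work surface at z = 0. Lengths are in m, angles in rad, forces in N, time in s.
With the tool pointing down it reaches from about 0.3 to 0.875 m from the base axis. Payload 6.4 kg.
Tool frame: the origin (TCP) lies midway between the tips of the shut fingers; the grasp point (between the pads) lies 19 mm behind it; z points along the fingers, y is the line along which they close (so a half turn about z gives the same grasp; the last joint's range is limited). The gripper opens to 85 mm and grips with 20 to 120 N. Pads are 22 mm wide; open, the fingers measure 114 mm over their backs; the gripper's body (76 mm by 85 mm) begins 54 mm behind the grasp point. The pads swing forward as they close: fully open they stand 13 mm farther back than shut.
Start: joints at [-1.537, 0.181, 1.607, -0, 1.354, -0.206], TCP at [0.137, -0.559, 0.231] pointing down, gripper open.
Joint ranges: [-2.99, 2.99], [-0.89, 2.07], [0.3, 2.58], [-1.14, 4.28], [0, 2.63], [-3.12, 3.12]. Speed limits (rad/s): [2.57, 2.57, 3.01, 3.14, 3.14, 3.14].

### API

Orientations are given as a unit quaternion [w, x, y, z].
In Python, from bench import get_obs, camera, hand_in gives the robot as it stands.
- The arm moves only by the tool carry_out, never from a script. Its argument "plan" is a list that holds one entry, the list of rows, each a list of 7 numbers: the shift along the world's x, y, z in m, then the turn, a rotation vector about the world's x, y, z in rad, then the opening, from 0 (shut) to 1 (fully open). In form: [[[x, y, z, rx, ry, rz, hand], ...]]. A call has exactly 5 rows; each row is the pose to reach, as a shift and turn from the pose commanded when the call began; what a row does not reach only later rows make up. A row lasts 1/12 s, in which the tool goes at most 41.7 mm and 7.16 degrees, less where a joint would pass 70% of its speed; a pose out of reach is approached as far as the arm can. A call with a gripper value outside its range is refused whole. The fingers move at their own pace and stop on an object; the grip force is fixed at half the most. Time passes only in rows, so rows that repeat a pose let the fingers close, or fill a call up. It gives the time, the measured TCP pose, the force, the opening and the grip force at its end, in the units of the state.
- get_obs(): the state, without advancing time (a new reading comes with each control period).
- camera(name): name is "side" or "top"; returns a dict with "pixels" (420x560x3 uint8, red, green, blue), "z_map" (420x560 float32, m along the optical axis (not along the pixel's ray), 0 where there is no reading), "camera_matrix" (3x3 intrinsics, pixels), "cam_to_world" (4x4, takes a point from camera to world coordinates). Camera axes: x right, y up, looking along -z (the intrinsics and any distortion apply to the point x, -y, -z); pixel columns grow to the right and rows downward; lengths in m; the calibration is good to about 2 mm. A picture is of the moment at which its call begins.
- hand_in(): hands the job in; it is judged then, once.
The state is a dict: "time_s": time; "q": joint angles; "dq": joint speeds; "joint_efforts": joint torques, N m; "eef_pos": TCP position; "eef_rot": TCP orientation; "wrist_force": force on the tool from outside, world axes, zero at the start; "torque": the same for the moment, N m; "opening": opening from 0.0 (shut) to 1.0 (fully open); "grasp_force": force on a finger pad.
Only numpy, scipy, OpenCV 4.12 (cv2) and the standard library are available. Lean on these libraries where they do the work, as an engineer would, in place of code of your own. Each camera call takes 0.05 s, during which the arm holds its last target. There are 200 camera calls.

### The job

The three pans on the rubber mat hold a coupling kit, one bolt, one turnbuckle and one link, but one of these failed inspection: it now lies in the red dish and its pan is empty. Take the new part of that same kind from the sloped grey bin and set it down in the empty pan, without dropping it, so that it lies flat on the bottom and lengthways. Leave everything else where it is, the rejected part in its dish included.

Things in the scene. Friction and masses are not known exactly. Their poses are not given: they have to be found in the camera images.
- bin: fixed grey bin with yellow card holders on its lip, 145 x 300 mm, three compartments in a row along its y (centres -98, 0, 98), each 93 wide, 135 long inside. Floor slopes 0.24 rad, rising along bin +x, low lip to the robot; walls stand 40 mm, square to the floor. Origin under its middle at bench height; floor there 26 mm up. A new part lies lengthways in each compartment
- red_dish: fixed round red dish, 156 mm across and 18 high, inner floor 6 mm above its origin (centre of its underside, on the bench); the rejected part lies in it
- pan_empty: the empty one of three alike, fixed, low aluminium pans on a black rubber mat 3 mm thick: 132 (its x) x 82 (y) x 17 mm outside, walls and floor 3 mm thick (inside 126 x 76, 14 deep). Origin at the centre of its underside, 3 mm above the bench
- pan_a: another such pan; it holds a used part of the kit
- pan_b: another such pan; it holds a used part of the kit
- new_bolt: new brass-yellow hex bolt with a nut run on at its end, 110 long; bare shank 24 in diameter in the middle (about 60 of it free), head and nut 36 across flats, so it lies level with its axis 18 above what it lies on (mm), in a compartment of the bin, at most 0.7 kg. Origin at its centre, x along its length, y across
- new_turnbuckle: new blue turnbuckle body, 110 long, 32 wide, 24 high: two end blocks joined by two side rails, rails 32 over their outsides and 18 high (mm), in a compartment of the bin, at most 0.7 kg. Origin at its centre, x along its length, y across
- new_link: new dark steel link, 110 long, 24 high: two round bosses 34 in diameter with copper bushings, joined by a bar 18 wide and 16 high (mm), in a compartment of the bin, at most 0.7 kg. Origin at its centre, x along its length, y across
- used_bolt: used bolt, same shape, size and colour as the new one; in a pan or in the red dish. Origin at its centre, x along its length, y across
- used_turnbuckle: used turnbuckle, same shape, size and colour as the new one; in a pan or in the red dish. Origin at its centre, x along its length, y across
- used_link: used link, same shape, size and colour as the new one; in a pan or in the red dish. Origin at its centre, x along its length, y across
- oil_bottle: blue oil bottle, 190 high, 72 in diameter, standing; origin at the centre of its underside. Bystander
- grease_tin: green and white grease tin, 70 high, 90 in diameter, standing; origin at the centre of its underside. Bystander
- hammer: hammer, 260 long, lying on the bench. Bystander

How it is judged:
By the outcome, as a careful person would: the job done as asked, in the order asked, and still so for the second after the job is handed in, with the robot touching nothing.
It also fails if it takes over 40 s, if anything falls off the work surface, if the arm or the gripper's body presses on something with over 40 N, if the wrist force passes 120 N, or if a joint passes its speed limit or range.

## Working session

There is one attempt and no reset: what is moved stays moved. The work goes in short steps, Python scripts to look and compute and a tool call to move; the robot and the scene stay as the last step left them, time stands still between calls to the robot, and variables do not carry over. Pictures are saved under pics/ and viewed, at most 10 in all, crops included, and the job is handed in when it is done.

Besides the shell and the picture viewer there is one more tool, called after "Emit:" as name(argument=value, ...) on one line, values as JSON. carry_out: Moves the arm, as the interface text tells. Its arguments: {"type":"object","properties":{"plan":{"type":"array","items":{"type":"array","items":{"type":"array","items":{"type":"number"}}}}},"required":["plan"]}

```bash
mkdir -p pics; ls; cat > h.py <<'E'
import numpy as np,cv2,pickle
from bench import get_obs,camera
def snap(n,f):
    c=camera(n); pickle.dump(c,open(f'{f}.pkl','wb')); cv2.imwrite(f'pics/{f}.png',cv2.cvtColor(c['pixels'],cv2.COLOR_RGB2BGR)); return c
def load(f): return pickle.load(open(f'{f}.pkl','rb'))
def rays(c,uv):
    K=c['camera_matrix'];T=c['cam_to_world'];uv=np.atleast_2d(uv).astype(float)
    d=np.c_[(uv[:,0]-K[0,2])/K[0,0],-(uv[:,1]-K[1,2])/K[1,1],-np.ones(len(uv))]
    return T[:3,3],d@T[:3,:3].T
def plane(c,uv,z):
    o,d=rays(c,uv); return o+d*((z-o[2])/d[:,2])[:,None]
def cloud(c):
    h,w=c['z_map'].shape;v,u=np.mgrid[:h,:w]
    o,d=rays(c,np.c_[u.ravel(),v.ravel()]); return (o+d*c['z_map'].reshape(-1,1)).reshape(h,w,3)
E
python3 - <<'E'
from h import *
a=snap('top','t0');b=snap('side','s0')
print(a['camera_matrix'],a['cam_to_world'],b['cam_to_world'],a.keys())
print(get_obs())
E
```

```text
pics
[[464.99527633   0.         271.01904434]
 [  0.         464.99527633 211.21564393]
 [  0.           0.           1.        ]] [[-0.02465236  0.98960071 -0.14171341  0.3388648 ]
 [-0.99966849 -0.02334956  0.01084896  0.0052007 ]
 [ 0.00742719  0.14193389  0.98984828  1.48072597]
 [ 0.          0.          0.          1.        ]] [[ 0.92984705  0.21115807 -0.30132495  0.02183621]
 [-0.36747806  0.57424463 -0.73157568 -1.26579186]
 [ 0.01855613  0.7909838   0.61155563  1.11167232]
 [ 0.          0.          0.          1.        ]] dict_keys(['pixels', 'z_map', 'camera_matrix', 'cam_to_world'])
{'time_s': 0.1, 'q': array([-1.53732968e+00,  1.81516065e-01,  1.60788320e+00, -5.29074762e-06,
        1.35383091e+00, -2.06309688e-01]), 'dq': array([-0.00014413, -0.00170854, -0.00191839,  0.00013589, -0.00083144,
       -0.00099738]), 'joint_efforts': array([ 2.32147913e-04, -4.45876908e+01, -3.52238452e+01, -3.54831172e-04,
        4.07188709e-03, -5.85683608e-06]), 'eef_pos': array([ 0.13654703, -0.55803919,  0.23045851]), 'eef_rot': array([-8.15928489e-04,  9.92821616e-01,  1.19601707e-01,  6.80972922e-05]), 'wrist_force': array([-0.01355163, -0.40899629, -0.83399036]), 'torque': array([-0.0149523 , -0.02064993,  0.00950784]), 'grasp_force': 0.0, 'opening': 1.0010559843867237}
```

View pics/t0.png

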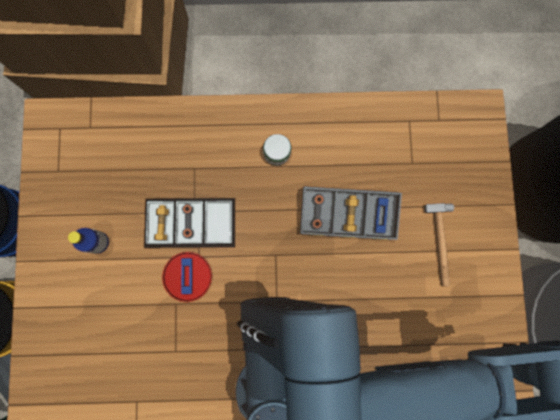

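View pics/s0.png

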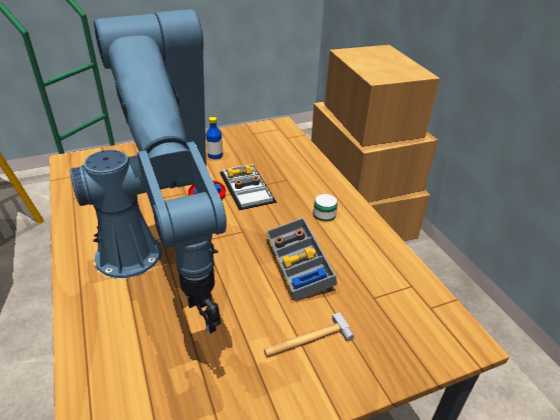

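The top view shows the turnbuckle rejected: it is blue, in the red dish at (187,276). The empty pan is at (219,222) and the new turnbuckle is in the right-hand bin compartment at (381,214). The side view agrees, with the blue part at (310,278) and the empty pan at (254,197).

```bash
cat > m.py <<'E'
from h import *
def blue(c,box):
    hsv=cv2.cvtColor(c['pixels'],cv2.COLOR_RGB2HSV);m=cv2.inRange(hsv,(105,120,50),(125,255,255))
    k=np.zeros_like(m);u0,v0,u1,v1=box;k[v0:v1,u0:u1]=255;return m&k
E
python3 - <<'E'
from m import *
np.set_printoptions(precision=4,suppress=True)
t=load('t0');s=load('s0')
for c,n,bb,pb,bn in((t,'top',(365,190,398,240),(203,198,236,248),(296,180,405,245)),(s,'side',(285,262,332,295),(230,185,275,210),(262,215,340,300))):
    P=cloud(c)
    m=blue(c,bb)>0;p=P[m]; print(n,'blue',m.sum(),np.argwhere(m).mean(0)[::-1],p.mean(0),'z',np.percentile(p[:,2],[5,50,95]))
    print(' rect',cv2.minAreaRect((p[:,:2]*1000).astype(np.float32)))
    # white pan interior
    hsv=cv2.cvtColor(c['pixels'],cv2.COLOR_RGB2HSV);k=np.zeros(m.shape,bool);k[pb[1]:pb[3],pb[0]:pb[2]]=1
    w=(hsv[...,1]<50)&(hsv[...,2]>150)&k;p=P[w];print(' pan',w.sum(),p.mean(0),np.percentile(p[:,2],[5,50,95]),cv2.minAreaRect((p[:,:2]*1000).astype(np.float32)))
    k[:]=0;k[bn[1]:bn[3],bn[0]:bn[2]]=1
    g=(hsv[...,1]<70)&k&(P[...,2]>.012);p=P[g];print(' bin',g.sum(),p.mean(0),cv2.minAreaRect((p[:,:2]*1000).astype(np.float32)),p[:,2].max())
out=np.vstack([np.hstack([cv2.resize(t['pixels'][180:250,290:410],(400,233)),cv2.resize(t['pixels'][190:250,140:243],(400,233))]),np.hstack([cv2.resize(s['pixels'][215:301,256:344],(400,360)),cv2.resize(s['pixels'][155:215,210:280],(400,360))])])
cv2.imwrite('pics/z.png',out[...,::-1])
E
```

```text
top blue 168 [381.244 215.25 ] [ 0.5231 -0.3534  0.0481] z [0.035  0.0454 0.0625]
 rect ((523.6173095703125, -353.493408203125), (28.848939895629883, 99.00306701660156), 83.70404815673828)
 pan 1010 [0.5179 0.1585 0.0111] [0.0022 0.0074 0.0201] ((448.71893310546875, 125.15079498291016), (301.5558166503906, 122.01600646972656), 25.486225128173828)
 bin 3690 [ 0.5373 -0.2556  0.0421] ((512.5499267578125, -189.62353515625), (232.4512939453125, 467.39508056640625), 15.27419376373291) 1.4807259725922632
side blue 361 [308.8532 277.7645] [ 0.5239 -0.361   0.0411] z [0.0249 0.0398 0.058 ]
 rect ((525.3717041015625, -349.0569763183594), (57.27016067504883, 107.3028564453125), 85.24922180175781)
 pan 421 [0.5156 0.1703 0.0135] [0.0004 0.0063 0.0208] ((318.3138427734375, -516.6810302734375), (1603.4176025390625, 159.1100616455078), 74.07470703125)
 bin 2496 [ 0.5435 -0.257   0.0468] ((336.2723693847656, -638.7925415039062), (1402.670166015625, 248.8613739013672), 62.44451904296875) 1.111672318940109
```

View pics/z.png

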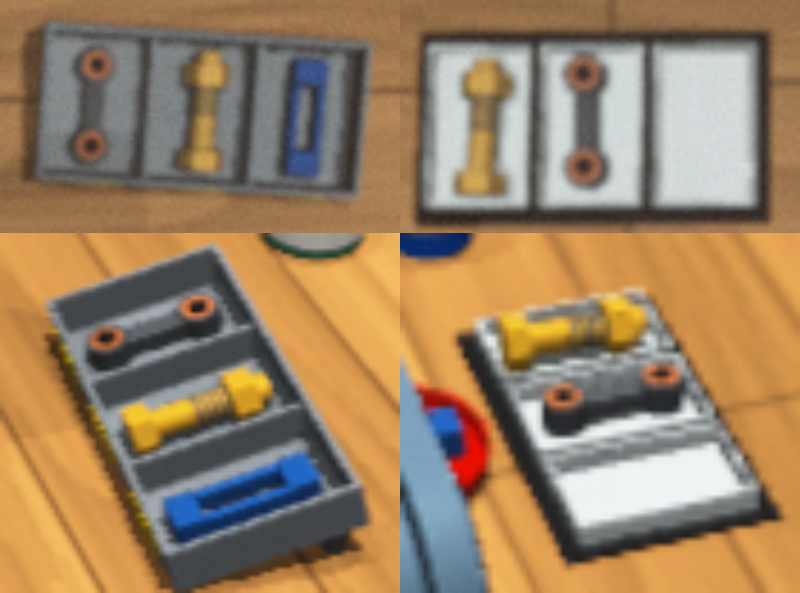

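The crops confirm it: the turnbuckle lies near the middle of its compartment and the pan on the right is empty. Next I'll measure both more precisely.

```bash
cat > n.py <<'E'
from m import *
np.set_printoptions(precision=4,suppress=True)
def rect(xy):
    (c,s,a)=cv2.minAreaRect((xy*1000).astype(np.float32)); 
    if s[0]<s[1]: a+=90; s=s[::-1]
    return np.array(c),np.array(s),(a+90)%180-90
def outline(m):
    cs=cv2.findContours(m,cv2.RETR_EXTERNAL,cv2.CHAIN_APPROX_NONE)[0];return max(cs,key=cv2.contourArea)[:,0]
E
python3 - <<'E'
from n import *
t=load('t0');s=load('s0')
hsv=cv2.cvtColor(t['pixels'],cv2.COLOR_RGB2HSV)
m=blue(t,(365,190,398,240));q=outline(m)
for z in(.05,): print('buckle top',rect(plane(t,q,z)[:,:2]))
v,u=np.nonzero(m);X=plane(t,np.c_[u,v],.0485)[:,:2];w,V=np.linalg.eigh(np.cov(X.T));print(' pca',X.mean(0),np.degrees(np.arctan2(V[1,1],V[0,1])))
P=cloud(t)[m>0];ok=(P[:,2]>.02)&(P[:,2]<.08);P=P[ok];d=np.array([V[0,1],V[1,1]])*np.sign(V[0,1]);l=(P[:,:2]-X.mean(0))@d
print(' z along fit',np.polyfit(l,P[:,2],1),len(P))
print(hsv[222,195:245,1:].tolist())
g=hsv[...,2]
w=np.zeros_like(m);w[195:250,203:237]=255*((g[195:250,203:237]>170)&(hsv[195:250,203:237,1]<60))
q=outline(w);print('pan floor',rect(plane(t,q,.006)[:,:2]),(w>0).sum())
k=np.zeros_like(m);k[190:255,138:243]=255*(~((hsv[190:255,138:243,1]>90)&(hsv[190:255,138:243,0]<18)&(g[190:255,138:243]>90)))
q=outline(cv2.morphologyEx(k,cv2.MORPH_OPEN,np.ones((5,5))));print('mat',rect(plane(t,q,.003)[:,:2]))
# bin from depth
C=cloud(t);b=np.zeros_like(m);b[178:248,294:408]=255*(hsv[178:248,294:408,1]<75)
q=outline(cv2.morphologyEx(b,cv2.MORPH_OPEN,np.ones((3,3))));print('bin rim',rect(plane(t,q,.06)[:,:2]))
# bin floor plane in the turnbuckle compartment, pan floor depth
B=C[(b>0)&(np.abs(np.indices(b.shape)[1]-381)<11)&(m==0)];B=B[(B[:,2]>.005)&(B[:,2]<.12)];B=B[np.abs((B[:,:2]-X.mean(0))@d)<.05]
l=(B[:,:2]-X.mean(0))@d;print('floor z percentiles',np.percentile(B[:,2]-.245*l,[5,20,40,60]),len(B))
F=C[w>0];F=F[np.abs(F[:,2])<.05];print('pan z',np.median(F[:,2]))
E
```

```text
buckle top (array([ 524.1025, -352.8683]), array([103.7074,  28.4357]), -8.906387329101562)
 pca [ 0.5233 -0.3533] 170.15755845771997
 z along fit [0.2476 0.0481] 168
[[8, 217], [8, 218], [7, 219], [7, 221], [8, 220], [6, 209], [11, 189], [0, 132], [4, 69], [18, 83], [6, 132], [11, 166], [8, 195], [10, 214], [8, 225], [9, 215], [6, 218], [9, 219], [7, 217], [6, 219], [8, 218], [9, 220], [6, 219], [8, 218], [7, 219], [8, 216], [5, 221], [7, 217], [9, 219], [6, 216], [9, 220], [8, 218], [5, 218], [5, 210], [4, 197], [9, 169], [4, 130], [9, 83], [43, 53], [87, 73], [124, 123], [123, 162], [128, 169], [125, 172], [125, 165], [126, 168], [125, 173], [125, 165], [129, 166], [130, 163]]
pan floor (array([518.0173, 159.2503]), array([126.1236,  76.9568]), -0.6957473754882812) 929
mat (array([521.7866, 250.9029]), array([285.4779, 157.7527]), 89.21714782714844)
bin rim (array([ 531.9418, -256.3658]), array([308.6327, 150.0828]), 84.97270202636719)
floor z percentiles [0.02   0.0225 0.0248 0.0267] 450
pan z 0.007162844908759514
```

```bash
cat > g.py <<'E'
from n import *
from scipy.spatial.transform import Rotation as R
def frame(yaw,n):
    z=-n/np.linalg.norm(n);x=np.array([np.cos(yaw),np.sin(yaw),0]);x-=z*(x@z);x/=np.linalg.norm(x);return R.from_matrix(np.c_[x,np.cross(z,x),z])
nb=np.array([-.2368,.0207,.9713]);floor=np.array([.5295,-.3536,.0254])
Gb=frame(np.radians(-9.4),nb)
def cur():
    o=get_obs();q=o['eef_rot'];return o['eef_pos'],R.from_quat(np.r_[q[1:],q[0]]),o
def go(p,G):
    c,r,o=cur();print('t',o['time_s'],'at',c,'d',p-c,'rv',(G*r.inv()).as_rotvec(),'f',o['wrist_force'],'op',o['opening'],o['grasp_force'])
E
python3 -c "
from g import *
go(floor+.1*nb,Gb)"
```

```text
t 0.1 at [ 0.1365 -0.558   0.2305] d [ 0.3693  0.2065 -0.1079] rv [ 0.0263 -0.2398 -0.4043] f [-0.0136 -0.409  -0.834 ] op 1.0010559843867237 0.0
```

Emit:
carry_out(plan=[[[0.034,0.019,0,0.005,-0.048,-0.08,0.55],[0.068,0.038,0,0.01,-0.096,-0.16,0.55],[0.102,0.057,0,0.016,-0.144,-0.24,0.55],[0.136,0.076,0,0.021,-0.192,-0.32,0.55],[0.17,0.095,0,0.026,-0.24,-0.404,0.55]]])

```text
time_s: 0.52
eef_pos: [0.3078, -0.4625, 0.231]
eef_rot: [0.001, 0.989, -0.085, 0.121]
wrist_force: [0.9, -1.2, -0.9]
opening: 0.547
grasp_force: 0.0
```

Emit:
carry_out(plan=[[[0.034,0.019,0,0,0,0,0.55],[0.068,0.038,0,0,0,0,0.55],[0.102,0.057,0,0,0,0,0.55],[0.136,0.076,0,0,0,0,0.55],[0.17,0.095,0,0,0,0,0.55]]])

```text
time_s: 0.93
eef_pos: [0.4779, -0.3671, 0.231]
eef_rot: [0.001, 0.989, -0.082, 0.119]
wrist_force: [0.5, -0.8, -0.3]
opening: 0.548
grasp_force: 0.0
```

```bash
python3 -c "
from g import *
go(floor+.1*nb,Gb)"
```

```text
t 0.9333 at [ 0.4779 -0.3671  0.231 ] d [ 0.0279  0.0156 -0.1085] rv [ 0.0015 -0.0007  0.0002] f [ 0.5235 -0.7576 -0.3022] op 0.5484273933841044 0.0
```

Emit:
carry_out(plan=[[[0.012,0.007,-0.03,0,0,0,0.55],[0.025,0.013,-0.065,0,0,0,0.55],[0.031,0.015,-0.1,0,0,0,0.55],[0.037,0.015,-0.138,0,0,0,0.55],[0.037,0.015,-0.147,0,0,0,0.55]]])

```text
time_s: 1.35
eef_pos: [0.5112, -0.3493, 0.0771]
eef_rot: [-0.002, 0.99, -0.082, 0.116]
wrist_force: [-1.3, 1.9, -0.3]
opening: 0.551
grasp_force: 0.0
```

```bash
python3 - <<'E'
from g import *
go(floor+.06*nb,Gb);go(floor+.005*nb,Gb)
s=snap('side','s1')
t=snap('top','t1')
o=np.hstack([cv2.resize(s['pixels'][190:310,250:350],(500,600),interpolation=cv2.INTER_CUBIC),cv2.resize(t['pixels'][170:260,355:400],(300,600),interpolation=cv2.INTER_CUBIC)])
cv2.imwrite('pics/z1.png',o[...,::-1])
E
```

```text
t 1.35 at [ 0.5112 -0.3493  0.0771] d [ 0.0041 -0.0031  0.0066] rv [-0.0064 -0.0076 -0.0014] f [-1.29    1.8678 -0.3191] op 0.550567169395177 0.0
t 1.35 at [ 0.5112 -0.3493  0.0771] d [ 0.0171 -0.0042 -0.0469] rv [-0.0064 -0.0076 -0.0014] f [-1.29    1.8678 -0.3191] op 0.550567169395177 0.0
```

View pics/z1.png

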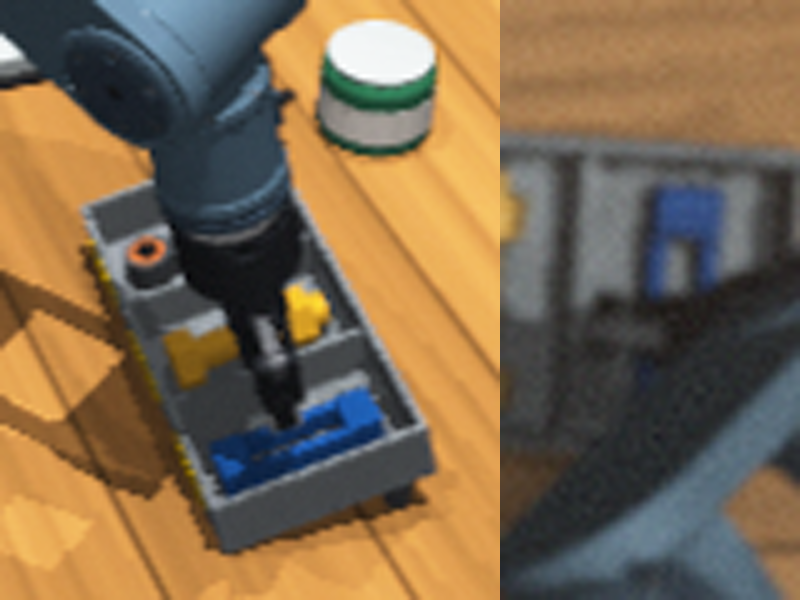

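The side crop shows the fingers over the turnbuckle's middle, at about (285,400) in the crop. They are clear of the dividers and the wall.

```bash
python3 -c "
from g import *
go(floor+.005*nb,Gb)"
```

```text
t 1.45 at [ 0.512  -0.3515  0.0812] d [ 0.0163 -0.002  -0.0509] rv [-0.0033 -0.0048 -0.0004] f [-1.0885  0.1155  0.4307] op 0.5495198042004223 0.0
```

Emit:
carry_out(plan=[[[0.003,0,-0.012,0,0,0,0.55],[0.006,-0.001,-0.024,0,0,0,0.55],[0.009,-0.001,-0.036,0,0,0,0.55],[0.011,-0.001,-0.044,0,0,0,0.55],[0.011,-0.001,-0.044,0,0,0,0.55]]])

```text
time_s: 1.87
eef_pos: [0.5241, -0.3538, 0.0385]
eef_rot: [0.001, 0.989, -0.083, 0.119]
wrist_force: [-0.1, 0.0, -0.2]
opening: 0.549
grasp_force: 0.0
```

Emit:
carry_out(plan=[[[0,0,0,0,0,0,0.55],[0,0,0,0,0,0,0.55],[0,0,0,0,0,0,0.55],[0,0,0,0,0,0,0.55],[0,0,0,0,0,0,0.55]]])

```text
time_s: 2.28
eef_pos: [0.5248, -0.3548, 0.0409]
eef_rot: [0.002, 0.989, -0.082, 0.12]
wrist_force: [-0.2, 0.1, -0.8]
opening: 0.546
grasp_force: 0.0
```

```bash
python3 -c "
from g import *
go(floor+.005*nb,Gb)"
```

```text
t 2.2833 at [ 0.5248 -0.3548  0.0409] d [ 0.0035  0.0013 -0.0106] rv [0.0025 0.0002 0.0001] f [-0.2022  0.0901 -0.8324] op 0.5458711552458603 0.0
```

Emit:
carry_out(plan=[[[0.002,0.001,-0.005,0,0,0,0.55],[0.003,0.001,-0.01,0,0,0,0.55],[0.003,0.001,-0.01,0,0,0,0.55],[0.003,0.001,-0.01,0,0,0,0.55],[0.003,0.001,-0.01,0,0,0,0.5]]])

```text
time_s: 2.7
eef_pos: [0.5275, -0.3534, 0.03]
eef_rot: [0.001, 0.989, -0.082, 0.119]
wrist_force: [0.0, -0.8, 0.2]
opening: 0.502
grasp_force: 0.0
```

Emit:
carry_out(plan=[[[0,0,0,0,0,0,0.4],[0,0,0,0,0,0,0.2],[0,0,0,0,0,0,0],[0,0,0,0,0,0,0],[0,0,0,0,0,0,0]]])

```text
time_s: 3.12
eef_pos: [0.5278, -0.354, 0.0309]
eef_rot: [0.002, 0.989, -0.082, 0.12]
wrist_force: [-1.8, -0.3, 5.5]
opening: 0.356
grasp_force: 59.0
```

```bash
python3 -c "
from g import *
go(floor+.005*nb,Gb)"
```

```text
t 3.1167 at [ 0.5278 -0.354   0.0309] d [ 0.0005  0.0005 -0.0006] rv [0.0027 0.0001 0.0001] f [-1.8295 -0.2724  5.5342] op 0.3557271982243755 59.02717159129679
```

Gripped: the opening of 0.356 is about 31 mm, and the force is 59 N. I'll lift along the floor normal.

Emit:
carry_out(plan=[[[-0.003,0,0.012,0,0,0,0],[-0.008,0.001,0.032,0,0,0,0],[-0.013,0.001,0.055,0,0,0,0],[-0.019,0.002,0.078,0,0,0,0],[-0.025,0.002,0.103,0,0,0,0]]])

```text
time_s: 3.53
eef_pos: [0.5014, -0.3502, 0.1334]
eef_rot: [0.0, 0.99, -0.082, 0.119]
wrist_force: [0.8, -0.2, -2.4]
opening: 0.362
grasp_force: 58.7
```

```bash
python3 - <<'E'
from g import *
s=snap('side','s2');o=cv2.resize(s['pixels'][170:310,230:350],(514,600),interpolation=cv2.INTER_CUBIC)
cv2.imwrite('pics/z2.png',o[...,::-1])
pan=np.array([.518,.1592,.006]);Gp=frame(np.radians(-.75),np.array([0,0,1.]))
go(pan+[0,0,.1],Gp)
E
```

```text
t 3.5833 at [ 0.503  -0.3528  0.1394] d [ 0.015   0.512  -0.0334] rv [0.0082 0.2434 0.1516] f [ 2.7806 -1.5832  1.4505] op 0.3615271048845759 58.835545498877764
```

View pics/z2.png

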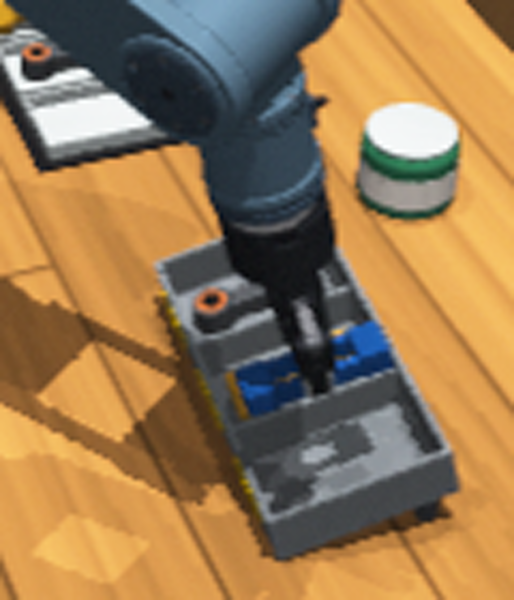

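The turnbuckle is held centred, with the fingers at about (315,370) in the crop, and it is clear of the bin. I'll carry it over to the pan.

Emit:
carry_out(plan=[[[0.001,0.015,0.01,0,0.02,0.01,0],[0.002,0.04,0.02,0,0.05,0.03,0],[0.004,0.075,0.03,0.002,0.08,0.05,0],[0.006,0.112,0.04,0.004,0.12,0.07,0],[0.008,0.15,0.04,0.004,0.16,0.1,0]]])

```text
time_s: 4.0
eef_pos: [0.5108, -0.201, 0.1754]
eef_rot: [0.001, 0.999, -0.033, 0.04]
wrist_force: [1.2, 0.1, -2.2]
opening: 0.362
grasp_force: 58.8
```

Emit:
carry_out(plan=[[[0.002,0.038,0,0,0.02,0.01,0],[0.003,0.076,0,0.001,0.04,0.02,0],[0.004,0.114,0,0.002,0.06,0.03,0],[0.006,0.152,0,0.004,0.08,0.05,0],[0.007,0.19,0,0.004,0.083,0.05,0]]])

```text
time_s: 4.42
eef_pos: [0.5171, -0.0095, 0.1731]
eef_rot: [-0.002, 1.0, -0.007, -0.002]
wrist_force: [1.3, 0.4, -2.6]
opening: 0.361
grasp_force: 58.8
```

Emit:
carry_out(plan=[[[0,0.037,0,0,0,0,0],[0,0.074,-0.01,0,0,0,0],[0,0.11,-0.02,0,0,0,0],[0,0.14,-0.03,0,0,0,0],[0,0.16,-0.04,0,0,0,0]]])

```text
time_s: 4.83
eef_pos: [0.5164, 0.1515, 0.1326]
eef_rot: [-0.002, 1.0, -0.007, -0.002]
wrist_force: [0.2, -0.3, -2.7]
opening: 0.363
grasp_force: 58.9
```

Emit:
carry_out(plan=[[[0,0.008,-0.02,0,0,0,0],[0,0.012,-0.035,0,0,0,0],[0,0.012,-0.035,0,0,0,0],[0,0.012,-0.035,0,0,0,0],[0,0.012,-0.035,0,0,0,0]]])

```text
time_s: 5.25
eef_pos: [0.5179, 0.1601, 0.099]
eef_rot: [-0.002, 1.0, -0.008, -0.001]
wrist_force: [0.6, -0.0, -2.3]
opening: 0.36
grasp_force: 58.8
```

```bash
cat >> g.py <<'E'
pan=np.array([.518,.1592,.006]);Gp=frame(np.radians(-.75),np.array([0,0,1.]))
E
python3 - <<'E'
from g import *
s=snap('side','s3');t=snap('top','t3')
o=np.hstack([cv2.resize(s['pixels'][130:220,205:285],(400,450),interpolation=cv2.INTER_CUBIC),cv2.resize(t['pixels'][180:270,190:270],(400,450),interpolation=cv2.INTER_CUBIC)])
cv2.imwrite('pics/z3.png',o[...,::-1])
go(pan+[0,0,.1],Gp)
E
```

```text
t 5.35 at [0.5186 0.16   0.0996] d [-0.0006 -0.0008  0.0064] rv [-0.0033 -0.001   0.0034] f [ 0.2846  0.7759 -2.7203] op 0.35803135851761303 58.85602982249111
```

View pics/z3.png

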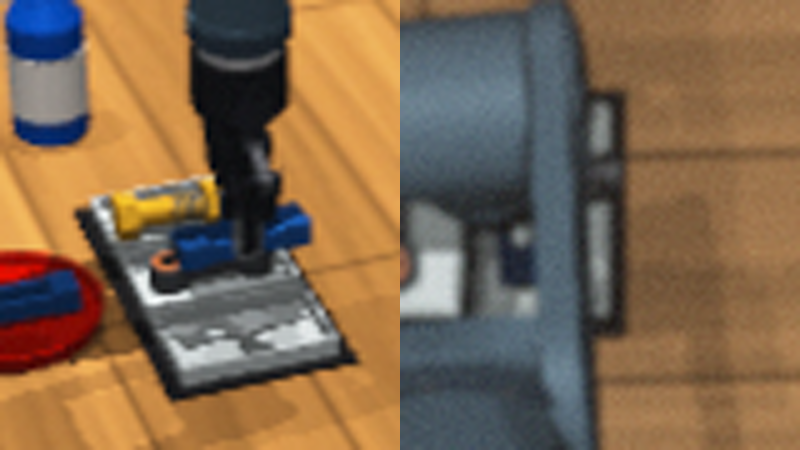

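The turnbuckle is over the empty pan, at about (240,235) in the side crop. I'll check its tilt and position in the grip with side depth.

```bash
python3 - <<'E'
from g import *
s=load('s3');m=blue(s,(236,168,270,186));v,u=np.nonzero(m)
P=cloud(s)[m>0];P=P[(P[:,2]>.05)&(P[:,2]<.2)&(abs(P[:,1]-.16)<.06)]
print(len(P),u.min(),u.max(),v.min(),v.max());print(np.percentile(P,[1,5,50,95,99],axis=0))
for lo in np.arange(.45,.59,.02):
    q=P[(P[:,0]>=lo)&(P[:,0]<lo+.02)]
    if len(q)>5: print(round(lo,2),len(q),np.percentile(q[:,2],[5,50,95]),q[:,1].min())
E
```

```text
151 239 266 171 183
[[0.4652 0.1337 0.092 ]
 [0.4669 0.1357 0.0965]
 [0.4999 0.1465 0.11  ]
 [0.5652 0.1675 0.1182]
 [0.5691 0.1714 0.1202]]
0.45 18 [0.0963 0.1106 0.1202] 0.13532420664005929
0.47 40 [0.0971 0.1126 0.1174] 0.13294975354261696
0.49 34 [0.0965 0.1079 0.1123] 0.1344783741611868
0.53 21 [0.098  0.1103 0.1182] 0.10995375360336967
0.55 36 [0.0955 0.112  0.1183] 0.13866564706347573
```

The part is level and centred (x 0.464 to 0.571), with its bottom about 5 mm below the TCP. I'll lower it.

Emit:
carry_out(plan=[[[0,-0.001,-0.02,0,0,0,0],[0,-0.001,-0.042,0,0,0,0],[0,-0.001,-0.062,0,0,0,0],[0,-0.001,-0.074,0,0,0,0],[0,-0.001,-0.08,0,0,0,0]]])

```text
time_s: 5.77
eef_pos: [0.517, 0.1589, 0.0173]
eef_rot: [-0.002, 1.0, -0.008, -0.002]
wrist_force: [0.5, -0.4, -3.2]
opening: 0.36
grasp_force: 58.8
```

Emit:
carry_out(plan=[[[0,0,-0.001,0,0,0,0],[0,0,-0.002,0,0,0,0],[0,0,-0.003,0,0,0,0],[0,0,-0.004,0,0,0,0],[0,0,-0.004,0,0,0,0]]])

```text
time_s: 6.18
eef_pos: [0.5182, 0.1595, 0.015]
eef_rot: [-0.002, 1.0, -0.008, -0.001]
wrist_force: [0.2, 0.1, -2.7]
opening: 0.358
grasp_force: 58.8
```

Emit:
carry_out(plan=[[[0,0,-0.001,0,0,0,0],[0,0,-0.002,0,0,0,0],[0,0,-0.0025,0,0,0,0],[0,0,-0.003,0,0,0,0],[0,0,-0.003,0,0,0,0]]])

```text
time_s: 6.6
eef_pos: [0.5176, 0.1595, 0.0118]
eef_rot: [-0.002, 1.0, -0.008, -0.002]
wrist_force: [-1.5, -0.1, 3.5]
opening: 0.362
grasp_force: 59.5
```

Emit:
carry_out(plan=[[[0,0,-0.0005,0,0,0,0],[0,0,-0.001,0,0,0,0],[0,0,-0.001,0,0,0,0],[0,0,-0.001,0,0,0,0],[0,0,-0.001,0,0,0,0]]])

```text
time_s: 7.02
eef_pos: [0.5177, 0.1595, 0.0117]
eef_rot: [-0.001, 1.0, -0.008, -0.002]
wrist_force: [-6.3, -0.9, 13.7]
opening: 0.364
grasp_force: 60.5
```

The part is seated, with contact force rising. I'll release gently, opening just enough to stay inside the pan walls, and then rise.

Emit:
carry_out(plan=[[[0,0,0.0005,0,0,0,0.36],[0,0,0.0005,0,0,0,0.39],[0,0,0.0005,0,0,0,0.42],[0,0,0.0005,0,0,0,0.44],[0,0,0.0005,0,0,0,0.44]]])

```text
time_s: 7.43
eef_pos: [0.5178, 0.1594, 0.0107]
eef_rot: [-0.002, 1.0, -0.008, -0.001]
wrist_force: [-0.8, -0.4, 0.6]
opening: 0.436
grasp_force: 0.0
```

Emit:
carry_out(plan=[[[0,0,0.005,0,0,0,0.44],[0,0,0.015,0,0,0,0.44],[0,0,0.035,0,0,0,0.44],[0,0,0.065,0,0,0,0.44],[0,0,0.1,0,0,0,0.44]]])

```text
time_s: 7.85
eef_pos: [0.5162, 0.1593, 0.1111]
eef_rot: [-0.001, 1.0, -0.008, -0.003]
wrist_force: [0.6, 0.4, 0.2]
opening: 0.44
grasp_force: 0.0
```

Emit:
carry_out(plan=[[[0,-0.02,0.03,0,0,0,0.5],[0,-0.05,0.05,0,0,0,0.5],[0,-0.09,0.06,0,0,0,0.5],[0,-0.13,0.06,0,0,0,0.5],[0,-0.17,0.06,0,0,0,0.5]]])

```text
time_s: 8.27
eef_pos: [0.5183, -0.0121, 0.1734]
eef_rot: [-0.001, 1.0, -0.007, 0.0]
wrist_force: [1.0, 0.1, 0.3]
opening: 0.502
grasp_force: 0.0
```

Emit:
carry_out(plan=[[[0,-0.03,0,0,0,0,0.5],[0,-0.06,0,0,0,0,0.5],[0,-0.09,0,0,0,0,0.5],[0,-0.1,0,0,0,0,0.5],[0,-0.1,0,0,0,0,0.5]]])

```text
time_s: 8.68
eef_pos: [0.5178, -0.1129, 0.1717]
eef_rot: [-0.001, 1.0, -0.01, -0.001]
wrist_force: [2.1, -0.5, 0.2]
opening: 0.5
grasp_force: 0.0
```

```bash
python3 - <<'E'
from g import *
s=snap('side','s4');t=snap('top','t4')
o=np.hstack([cv2.resize(s['pixels'][130:230,190:290],(400,400),interpolation=cv2.INTER_CUBIC),cv2.resize(t['pixels'][190:310,130:250],(400,400),interpolation=cv2.INTER_CUBIC)])
cv2.imwrite('pics/z4.png',o[...,::-1])
m=blue(t,(203,198,236,248));print(rect(plane(t,outline(m),.028)[:,:2]))
P=cloud(t)[m>0];P=P[abs(P[:,2])<.08];print(np.polyfit(P[:,0]-.518,P[:,2],1),np.polyfit(P[:,1]-.159,P[:,2],1));print(get_obs()['time_s'],get_obs()['wrist_force'])
E
```

```text
(array([480.3741, 157.0319]), array([28.5461, 25.0282]), -0.4163970947265625)
[0.0063 0.0305] [-0.0082  0.0305]
8.7833 [-0.1448 -0.5721  0.8631]
```

View pics/z4.png

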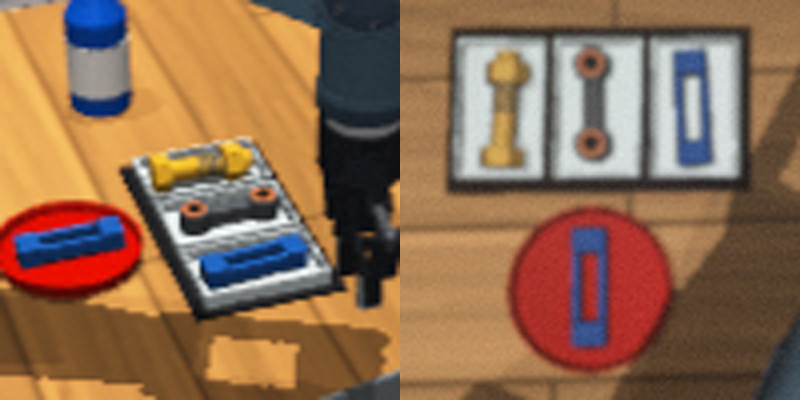

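The turnbuckle lies flat and lengthways in the formerly empty pan, around (693,108) in the crop. The fitted slopes are near zero, the other parts are undisturbed and the reject is still in its dish.

```bash
python3 -c "
from bench import hand_in
print(hand_in())"
```

```text
the job is handed in; nothing more can be done
None
```

The new turnbuckle lies flat and lengthways in the empty pan, turned a few degrees from the pan's long axis; nothing else looked disturbed in the last pictures, the reject is still in its dish, and the job was handed in at about 8.8 s.

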